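Tally the bread on the tray

TASK

Book the tray of bread on the stall's tally counter: with a fingertip against its teeth, push the star-shaped click wheel on by exactly one click for each stack of bread that stands on the rimmed steel tray (not those anywhere else, nor other things on the tray). The wheel counts on counter-clockwise seen from above; never turn it back or past the count. Leave it resting in its last click; do not lift or shift anything, push the wheel lightly, and finish clear of it.

Things in the scene. Friction and masses are not known exactly. Their poses are not given: they have to be found in the camera images.
- counter: tally counter, fixed: green base 145 x 126 mm, 34 mm high, and a green block at its back (own x = 24 to 94 mm, 136 mm wide, 70 mm high) that hides the back of the wheel. Origin: on the table, below the wheel's vertical axis. Its open -x side faces the robot, more or less (yaw up to 0.5 rad)
- wheel (a joint): click wheel, in rad, growing counter-clockwise seen from above, the way to push (at the open front its teeth go towards the counter's -y). It starts at rest at 0 and rests every 0.785 rad (a click). A tooth resists with up to 3 N; let go less than half-way to the next click the wheel falls back, past half-way it runs on into it by itself. It can be turned both ways
- hub (a point): centre of the wheel, on its axis, level with its top, 62 mm above the table. The wheel is a dark steel star lying flat: solid disc to radius 42 mm, 8 straight radial teeth from there to radius 62 mm, 7 mm thick, 45 degrees apart, underside 44 mm above the table, 10 mm clear of the base below
- mark (a point): a point that turns with the wheel: on top of the tooth that carries a small steel stud, radius 50 mm, 62 mm above the table; at joint value v it is at angle v + 2.749 (157.5 degrees) from the counter's +x. At rest teeth stand at 22.5, 67.5, 112.5, 157.5, 202.5 degrees and so on from +x, counter-clockwise, and gaps at 135 and 180 (front)
- tray: fixed steel tray, 440 mm (its x) by 160 mm (its y), with a rim 32 mm high all round and a floor 12 mm above the table; origin under its centre. It lies to the robot's left or right, with three places in a row along its x, 130 mm apart, the middle one at its centre; 1 to 3 of them hold bread
- board: fixed plain wooden board without a rim, 320 by 160 mm, 12 mm thick, on the other side of the robot from the tray; origin under its centre; two places, 70 mm either way from its centre along x
- bread_a: one of three alike neat columns of 3 round yellow breads, 107 mm across and 90 mm high, moving as one piece; its origin is the centre of its underside; stands on the steel tray or on the wooden board
- bread_b: one of three alike neat columns of 3 round yellow breads, 107 mm across and 90 mm high, moving as one piece; its origin is the centre of its underside; stands on the steel tray or on the wooden board
- bread_c: one of three alike neat columns of 3 round yellow breads, 107 mm across and 90 mm high, moving as one piece; its origin is the centre of its underside; stands on the steel tray or on the wooden board
- bowl: small steel bowl, 104 mm across, 50 mm high, on the tray or the board; not bread; origin under its centre
- jar: closed amber glass jar, 72 mm across, 85 mm high, on the tray or the board; not bread; origin under its centre
- cup: loose steel cup, 68 mm across, 75 mm high, behind the counter; origin under its centre
- pin: loose wooden rolling pin, 290 mm long, 38 mm thick, lying along its x at the back; origin under its middle
- spoon: loose spoon, 170 mm long, lying flat to the right of the counter; origin on its underside
- tin: loose metal tin, 62 mm across, 58 mm high, to the left of the counter; origin under its centre
Mind the look-alikes: they are no part of the job. What is shaped like the bread_c but blue or red is not meant.

How it is judged:
By the outcome, as a careful person would: the job done as asked, in the order asked, and still so for the second after the job is handed in, with the robot touching nothing.
It also fails if it takes over 54 s, if anything falls off the work surface, if the arm or the gripper's body presses on something with over 40 N, if the wrist force passes 120 N, or if a joint passes its speed limit or range.

ROBOT

A 6-joint arm with a two-finger parallel gripper is mounted at the origin on the work surface. World frame = base frame: x ahead of the robot, y to its left, z up, the work surface at z = 0. Lengths are in m, angles in rad, forces in N, time in s.
With the tool pointing down it reaches from about 0.25 to 0.725 m from the base axis. Payload 4 kg.
Tool frame: the origin (TCP) lies at the very end of the fingers, on their centre line; the grasp point (between the pads) lies 19 mm behind it (bot.hold_point_z is the distance from the TCP to the grasp point, in m); z points along the fingers, x is the direction in which the jaws open and shut, and the axes are right-handed (so a half turn about z gives the same grasp; the last joint's range is limited). The gripper opens to 85 mm and grips with 20 to 120 N. Pads are 22 mm wide; open, the fingers measure 114 mm over their backs; the gripper's body (76 mm by 85 mm) begins 54 mm behind the grasp point. The pads swing forward as they close: fully open they stand 13 mm farther back than shut.
Start: joints at [1.255, 0.241, 0.005, 1.335, 0, 1.571], TCP at [0.155, 0.475, 0.231] pointing down, gripper open.
Joint ranges: [-2.72, 2.72], [-1.05, 1.87], [-1.09, 1.28], [-1.99, 2.15], [-1.42, 1.44], [-3.14, 3.14]. Speed limits (rad/s): [2.79, 2.79, 3.14, 3.14, 3.14, 3.14].

INTERFACE

Orientations are given as [roll, pitch, yaw] about the fixed x, y, z axes, in that order (R = Rz(yaw) Ry(pitch) Rx(roll)).
In Python, from cell import bot, cams gives the robot as it stands.
- The arm moves only by the tool move_arm, never from a script. Its arguments are lists of equal length, an entry for each row: "turn": the turn, a rotation vector about the tool's x, y, z in degrees, a list of three; "dp": the shift along the tool's x, y, z in m, a list of three; "jaw": the closure, from -1 (fully open) to 1 (shut). A call has 1 to 20 rows; each row shifts and turns the commanded pose from where the row before left it, along the tool's axes as they then stand; what a row does not reach is not made up. A row lasts 1/8 s, in which the tool goes at most 62.5 mm and 10.7 degrees, less where a joint would pass 70% of its speed; a pose out of reach is approached as far as the arm can. A call is refused whole if a number of a shift passes 0.0625 or a number of a turn 10.7, either way. A call with a gripper value outside its range is refused whole. The fingers move at their own pace and stop on an object; the grip force is fixed at half the most. Time passes only in rows, so rows that do not move let the fingers close. It gives the time, the measured TCP pose, the force and the opening at its end, in the units of the state.
- bot.get_obs(): the state, without advancing time (a new reading comes with each control period).
- cams.snapshot(name): name is "scene" or "top" or "wrist"; returns a dict with "img" (420x560x3 uint8, red, green, blue), "K" (3x3 intrinsics, pixels), "k1" (the pictures are not rectified: a ray, as slopes to the right and down, at radius r is drawn at 1 + k1 r^2 times it, then the intrinsics apply), "eye" and "orientation" of the camera in the world. Camera axes: x right, y down, z forward; pixel columns grow to the right and rows downward; lengths in m; the calibration is good to about 2 mm. A picture is of the moment at which its call begins. There is no depth.
- bot.hand_in(): hands the job in, once; it reports no verdict.
The state is a dict: "clock": time; "joint_positions": joint angles; "qvel": joint speeds; "joint_torque": joint torques, N m; "tool_pos": TCP position; "eef_rot": TCP orientation; "ft_force": force on the tool from outside, world axes, zero at the start; "ft_torque": the same for the moment, N m; "gripper_width": opening from 0.0 (shut) to 1.0 (fully open).
Only numpy, scipy, OpenCV 4.12 (cv2) and the standard library are available. Lean on these libraries where they do the work, as an engineer would, in place of code of your own. Each camera call takes 0.05 s, during which the arm holds its last target. There are 200 camera calls.

## Working session

There is one attempt and no reset: what is moved stays moved. The work goes in short steps, Python scripts to look and compute and a tool call to move; the robot and the scene stay as the last step left them, time stands still between calls to the robot, and variables do not carry over. Pictures are saved under pics/ and viewed, about 8 in all and at most 12, crops included, and the job is handed in when it is done.

Besides the shell and the picture viewer there is one more tool, called after ">>>" by a JSON object that holds its "fn" and its "kwargs", one argument or row to a line. move_arm: Moves the arm, as the interface text tells. Its arguments: {"type":"object","properties":{"turn":{"type":"array"},"dp":{"type":"array"},"jaw":{"type":"array"}},"required":["turn","dp","jaw"]}

```bash
mkdir -p pics; cat > h.py <<'E'
import numpy as np, cv2
from scipy.spatial.transform import Rotation as R
def camR(s):
    o=np.array(s["orientation"],float)
    return o if o.shape==(3,3) else (R.from_euler('xyz',o).as_matrix() if o.size==3 else None)
def ray(s,u,v):
    K=np.array(s["K"]);d=np.array([(u-K[0,2])/K[0,0],(v-K[1,2])/K[1,1]]);p=d.copy()
    for _ in range(20): p=d/(1+s["k1"]*(p@p))
    return camR(s)@np.array([p[0],p[1],1])
def onz(s,u,v,z):
    e=np.array(s["eye"]);r=ray(s,u,v);return e+r*(z-e[2])/r[2]
def proj(s,P):
    c=camR(s).T@(np.array(P)-s["eye"]);p=c[:2]/c[2];p=p*(1+s["k1"]*(p@p));K=np.array(s["K"])
    return np.array([K[0,0]*p[0]+K[0,2],K[1,1]*p[1]+K[1,2]])
E
python3 - <<'E'
from cell import bot,cams
import cv2
for n in("scene","top"):
    s=cams.snapshot(n);cv2.imwrite(f"pics/{n}0.png",s["img"][:,:,::-1]);print(n,s["K"],s["k1"],s["eye"],s["orientation"])
print(bot.get_obs())
E
```

```text
scene [[412.90891144   0.         276.89069653]
 [  0.         412.90891144 211.53517171]
 [  0.           0.           1.        ]] -0.06613316353767996 [1.046965   0.83637033 1.20943076] [-2.48528728  0.00449672  2.52105218]
top [[392.43148141   0.         275.14559788]
 [  0.         392.43148141 212.21917581]
 [  0.           0.           1.        ]] -0.0009823715518075227 [0.30290046 0.13258383 1.45287153] [-2.95843944  0.00305076 -1.57457997]
{'clock': 0.1, 'joint_positions': array([ 1.25502692e+00,  2.41314181e-01,  3.86617151e-03,  1.33521946e+00,
       -8.37603970e-06,  1.57078979e+00]), 'qvel': array([ 0.00052179, -0.00142623,  0.00309722, -0.00019261, -0.00083375,
        0.00056656]), 'joint_torque': array([ 2.15825548e-04, -3.73140442e+01,  2.53008950e+01,  1.09059823e-02,
        4.49487607e-05, -6.92802615e-08]), 'tool_pos': array([0.15509942, 0.4747364 , 0.23051646]), 'eef_rot': array([3.14158429e+00, 1.87114563e-03, 1.25503346e+00]), 'ft_force': array([0.66720457, 0.67379449, 0.08340353]), 'ft_torque': array([-0.06445971, -0.00709263,  0.00520788]), 'gripper_width': 1.0000515489649473}
```

View pics/scene0.png

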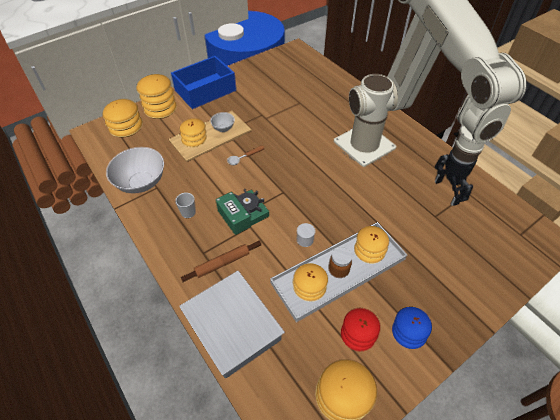

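View pics/top0.png

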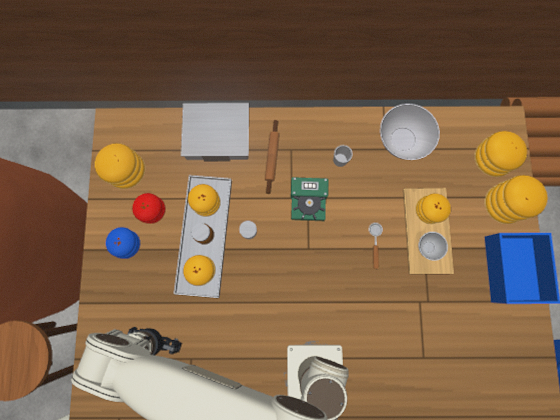

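The tray holds two yellow bread stacks, at top px (204,199) and (199,270), with the jar at (203,233) between them. The third stack is on the board at (434,208), so I need 2 clicks. The counter's wheel is near top px (309,204), and its block and display are towards the back.

```bash
python3 - <<'E'
from h import *
from cell import cams
s=cams.snapshot("top");im=s["img"].astype(int)
m=((im[...,1]>im[...,0]*1.4)&(im[...,1]>im[...,2]*1.15)&(im[...,1]>35)).astype(np.uint8)
m[:, :270]=0;m[:,350:]=0
c=max(cv2.findContours(m,0,2)[0],key=cv2.contourArea);x,y,w,h=cv2.boundingRect(c);print(x,y,w,h)
print("hub guess",onz(s,309,203.5,.062))
r=cv2.minAreaRect(c);print(r);print([onz(s,*p,.05)[:2].round(3) for p in cv2.boxPoints(r)])
for n,p,z in(("b1",(204,199),.1),("b2",(199,270),.1),("tray corner",(188,177),.03),("tc2",(218,297),.03)): print(n,onz(s,*p,z).round(3))
cv2.imwrite("pics/top1.png",cv2.resize(s["img"][165:235,265:355,::-1],None,fx=7,fy=7,interpolation=cv2.INTER_CUBIC))
E
```

```text
291 178 37 42
hub guess [0.59209969 0.01322936 0.062     ]
((309.0, 198.5), (41.0, 36.0), 90.0)
[array([0.691, 0.077]), array([ 0.69 , -0.056]), array([ 0.537, -0.052]), array([0.538, 0.079])]
b1 [0.602 0.387 0.1  ]
b2 [0.354 0.397 0.1  ]
tray corner [0.702 0.462 0.03 ]
tc2 [0.261 0.34  0.03 ]
```

View pics/top1.png

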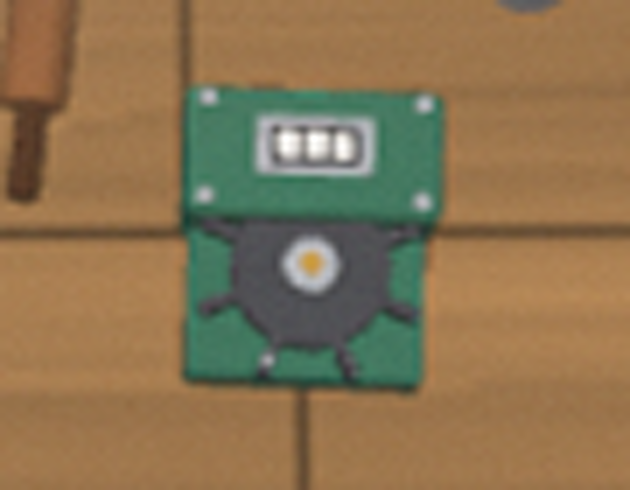

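```bash
python3 - <<'E'
from h import *
from cell import cams,bot
s=cams.snapshot("top")
f=lambda x,y:(265+(x+.5)/7-.5,165+(y+.5)/7-.5)
hub=onz(s,*f(312,263),.062);st=onz(s,*f(267,358),.064)
d=st-hub;print("hub",hub,"r",np.hypot(*d[:2]),"yaw stud deg",np.degrees(np.arctan2(d[1],d[0]))-157.5)
a=[onz(s,*f(*p),.07)[:2] for p in((209,97),(424,104),(204,194),(422,202))]
for i,j in((1,0),(3,2)): e=a[i]-a[j];print("screws yaw",np.degrees(np.arctan2(e[1],e[0]))+90,np.hypot(*e))
for i,j in((2,0),(3,1)): e=a[j]-a[i];print("yaw",np.degrees(np.arctan2(e[1],e[0])))
print("screws mean",np.mean(a,0))
E
```

```text
hub [0.59711524 0.01261441 0.062     ] r 0.05569151760076116 yaw stud deg -3.2977679494509573
screws yaw -2.1921230859036314 0.11177932116698668
screws yaw -2.416520119369906 0.11259751061605476
yaw -3.5833566864557387
yaw -2.676801563094823
screws mean [0.65574333 0.01071679]
```

>>> {"fn": "move_arm", "kwargs": {
  "turn": [
    [0,0,10.5],
    [0,0,10.5],
    [0,0,10.5],
    [0,0,10.5],
    [0,0,10.5],
    [0,0,10.5],
    [0,0,10.5],
    [0,0,10.5],
    [0,0,10.5],
    [0,0,10.5],
    [0,0,10.5],
    [0,0,0],
    [0,0,0]
  ],
  "dp": [
    [0,0,0],
    [0,0,0],
    [0,0,0],
    [0,0,0],
    [0,0,0],
    [0,0,0],
    [0,0,0],
    [0,0,0],
    [0,0,0],
    [0,0,0],
    [0,0,0],
    [0,0,0],
    [0,0,0]
  ],
  "jaw": [1,1,1,1,1,1,1,1,1,1,1,1,1]
}}

```text
clock: 1.82
tool_pos: [0.2546, 0.4193, 0.2313]
eef_rot: [3.126, 0.091, -0.602]
ft_force: [-1.2, 0.2, -0.5]
gripper_width: 0.0
```

```bash
cat > plan.py <<'E'
from h import *
from cell import bot
def plan(P,yawdeg):
    o=bot.get_obs();Rc=R.from_euler('xyz',o["eef_rot"]);Rt=R.from_euler('xyz',[np.pi,0,np.radians(yawdeg)])
    print("q",o["joint_positions"].round(3),"pos",o["tool_pos"].round(4),"rpy",o["eef_rot"].round(3),"F",o["ft_force"].round(1))
    print("shift total (tool)",Rc.inv().apply(np.array(P)-o["tool_pos"]).round(4),"turn deg",np.degrees((Rc.inv()*Rt).as_rotvec()).round(2), "shift if turned first",Rt.inv().apply(np.array(P)-o["tool_pos"]).round(4))
E
python3 -c "
from plan import *
plan([.523,.094,.2],-47.5)"
```

```text
q [ 0.969  0.234 -0.008  1.345  0.091  3.141] pos [0.2546 0.4193 0.2313] rpy [ 3.126  0.091 -0.602] F [-1.2  0.2 -0.5]
shift total (tool) [ 0.4067  0.1161 -0.0039] turn deg [ 1.49  5.1  13.02] shift if turned first [0.4212 0.0219 0.0313]
```

>>> {"fn": "move_arm", "kwargs": {
  "turn": [
    [0,0,0],
    [0,0,0],
    [0,0,0],
    [0,0,0],
    [0,0,0],
    [0,0,0],
    [0,0,0],
    [0,0,0],
    [0,0,0],
    [0,0,0],
    [0,0,0],
    [0,0,0],
    [0,0,0]
  ],
  "dp": [
    [0.034,0.0097,0],
    [0.034,0.0097,0],
    [0.034,0.0097,0],
    [0.034,0.0097,0],
    [0.034,0.0097,0],
    [0.034,0.0097,0],
    [0.034,0.0097,0],
    [0.034,0.0097,0],
    [0.034,0.0097,0],
    [0.034,0.0097,0],
    [0.034,0.0097,0],
    [0.034,0.0097,0],
    [0,0,0]
  ],
  "jaw": [1,1,1,1,1,1,1,1,1,1,1,1,1]
}}

```text
clock: 3.45
tool_pos: [0.5244, 0.0934, 0.1955]
eef_rot: [3.126, 0.091, -0.602]
ft_force: [0.3, -0.2, 0.1]
gripper_width: -0.004
```

```bash
python3 -c "
from plan import *
plan([.523,.094,.2],-47.5)"
```

```text
q [0.148 0.385 0.108 1.372 0.05  2.318] pos [0.5244 0.0934 0.1955] rpy [ 3.126  0.091 -0.602] F [ 0.3 -0.2  0.1]
shift total (tool) [-0.0019  0.0004 -0.0044] turn deg [ 1.5   5.09 13.04] shift if turned first [-0.0014  0.0006 -0.0045]
```

>>> {"fn": "move_arm", "kwargs": {
  "turn": [
    [0.75,2.55,6.5],
    [0.75,2.55,6.5],
    [0,0,0],
    [0,0,0]
  ],
  "dp": [
    [0,0,0],
    [0,0,0],
    [0,0,0],
    [0,0,0]
  ],
  "jaw": [1,1,1,1]
}}

```text
clock: 3.95
tool_pos: [0.5233, 0.0945, 0.1964]
eef_rot: [-3.141, 0.0, -0.825]
ft_force: [-0.1, 0.4, 0.2]
gripper_width: 0.002
```

```bash
python3 - <<'E'
from plan import *
from cell import cams
plan([.523,.094,.2],-47.5)
s=cams.snapshot("wrist");cv2.imwrite("pics/wrist0.png",s["img"][:,:,::-1]);print(proj(s,[.597,.0127,.062]),proj(s,bot.get_obs()["tool_pos"]),s["eye"])
E
```

```text
q [1.780e-01 3.200e-01 2.100e-02 1.271e+00 1.000e-03 2.574e+00] pos [0.5233 0.0945 0.1964] rpy [-3.141  0.    -0.825] F [-0.1  0.4  0.2]
shift total (tool) [ 0.0001  0.0006 -0.0036] turn deg [-0.04  0.01  0.24] shift if turned first [ 0.0001  0.0006 -0.0036]
[401.97674578 199.73002003] [278.8139671  265.10843775] [0.57381904 0.1411556  0.33994637]
```

View pics/wrist0.png

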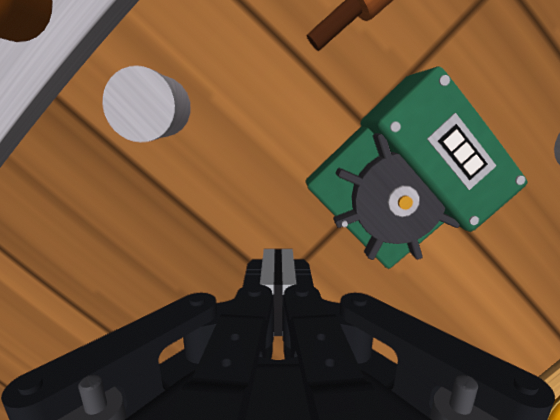

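The hub is at wrist px (404.5,202) and the stud at (345,223), on the tooth to the left of the open front. The screws are at (396,127), (445,80), (475,220) and (521,181).

```bash
python3 - <<'E'
from plan import *
from cell import cams
s=cams.snapshot("wrist")
hub=onz(s,404.5,202,.064);st=onz(s,345,223.5,.064);d=st-hub
print("hub",hub,np.hypot(*d[:2]),"yaw",np.degrees(np.arctan2(d[1],d[0]))-157.5)
a=[onz(s,*p,.07)[:2] for p in((396,127),(445,80),(474.5,220),(521,180.5))]
for i,j in((2,0),(3,1)): e=a[j]-a[i];print("yaw",np.degrees(np.arctan2(e[1],e[0]))-90,np.hypot(*e))
for i,j in((0,1),(2,3)): e=a[j]-a[i];print("yaw",np.degrees(np.arctan2(e[1],e[0])))
print("screws mean",np.mean(a,0))
H=np.array([hub[0],hub[1]])
y=-2.5
for r in(.1,.0625):
  P=H+r*np.array([np.cos(np.radians(135+y)),np.sin(np.radians(135+y))]);print(r);plan([*P,.05],135+y-180)
E
```

```text
hub [0.59715322 0.01001422 0.064     ] 0.055556079528640494 yaw -3.8334560221767333
yaw -2.3380268403676467 0.11236902873515763
yaw -2.5541641953566625 0.1136770565254357
yaw -1.950148252314863
yaw -3.383900036082342
screws mean [0.65779335 0.00802306]
0.1
q [0.177 0.321 0.022 1.271 0.    2.574] pos [0.5237 0.0939 0.1962] rpy [-3.141  0.    -0.827] F [-0.1  0.5 -0.9]
shift total (tool) [0.0114 0.0026 0.1462] turn deg [-0.03  0.01  0.14] shift if turned first [0.0114 0.0025 0.1462]
0.0625
q [0.177 0.321 0.022 1.271 0.    2.574] pos [0.5237 0.0939 0.1962] rpy [-3.141  0.    -0.827] F [-0.1  0.5 -0.9]
shift total (tool) [0.0489 0.0027 0.1462] turn deg [-0.03  0.01  0.14] shift if turned first [0.0489 0.0025 0.1462]
```

>>> {"fn": "move_arm", "kwargs": {
  "turn": [
    [0,0,0],
    [0,0,0],
    [0,0,0],
    [0,0,0],
    [0,0,0],
    [0,0,0],
    [0,0,0],
    [0,0,0],
    [0,0,0],
    [0,0,0]
  ],
  "dp": [
    [0.01,0.002,0],
    [0,0,0.0185],
    [0,0,0.0185],
    [0,0,0.0185],
    [0,0,0.0185],
    [0,0,0.0185],
    [0,0,0.0185],
    [0,0,0.0185],
    [0,0,0.0185],
    [0,0,0]
  ],
  "jaw": [1,1,1,1,1,1,1,1,1,1]
}}

```text
clock: 5.3
tool_pos: [0.528, 0.0837, 0.0466]
eef_rot: [3.139, 0.002, -0.829]
ft_force: [0.0, 0.9, 0.1]
gripper_width: -0.001
```

```bash
python3 - <<'E'
from plan import *
from cell import cams
H=np.array([.597,.0112]);a=np.radians(132.5)
plan([*(H+.064*np.array([np.cos(a),np.sin(a)])),.048],-47.5)
s=cams.snapshot("wrist");cv2.imwrite("pics/wrist1.png",s["img"][:,:,::-1])
E
```

```text
q [ 0.157  0.462 -0.189  0.923  0.     2.557] pos [0.528  0.0837 0.0466] rpy [ 3.139e+00  2.000e-03 -8.290e-01] F [0.  0.9 0.1]
shift total (tool) [ 0.036  -0.0019 -0.0015] turn deg [ 0.15  0.1  -0.  ] shift if turned first [ 0.036  -0.0019 -0.0014]
```

View pics/wrist1.png

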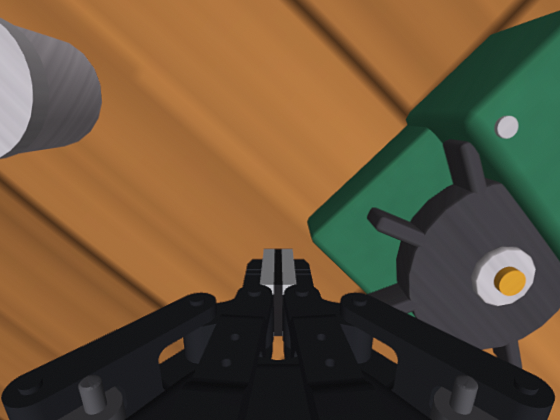

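```bash
python3 - <<'E'
from plan import *
from cell import cams
s=cams.snapshot("wrist");o=bot.get_obs();Rc=R.from_euler('xyz',o["eef_rot"])
t=lambda p,z:Rc.inv().apply(onz(s,*p,z)-o["tool_pos"]).round(4)
print("hub",t((513,282),.066),onz(s,513,282,.066), "disc centre",t((505,276),.063),"tooth112 tip",t((374,213),.062),"tooth157 tip",t((366,299),.062),"root112",t((420,236),.062))
print("pred hub",Rc.inv().apply(np.array([.597,.0112,.062])-o["tool_pos"]).round(4))
E
```

```text
hub [ 0.1047  0.0012 -0.0176] [0.59940348 0.00615534 0.066     ] disc centre [ 0.1026 -0.0003 -0.0146] tooth112 tip [ 0.0396 -0.0298 -0.0136] tooth157 tip [ 0.0395  0.0107 -0.0136] root112 [ 0.0605 -0.0196 -0.0136]
pred hub [ 0.0994 -0.0005 -0.0136]
```

```bash
python3 - <<'E'
from plan import *
from cell import cams
s=cams.snapshot("wrist")
im=s["img"][:,:,::-1].copy();o=bot.get_obs()
H=np.array([.597,.0112,0]);
for y,c in((-2.5,(0,0,255)),):
  for th in(22.5,67.5,112.5,157.5,202.5):
    a=np.radians(th+y)
    for r in(.042,.05,.062): 
      p=proj(s,H+[r*np.cos(a),r*np.sin(a),.062]);cv2.circle(im,tuple(int(round(v*16)) for v in p),16,c,-1,shift=4)
p=proj(s,H+[0,0,.062]);cv2.circle(im,tuple(int(v) for v in p),2,(255,0,0),-1)
cv2.imwrite("pics/wrist2.png",cv2.resize(im[120:390,300:560],None,fx=2.2,fy=2.2))
E
```

```text
(no output)
```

View pics/wrist2.png

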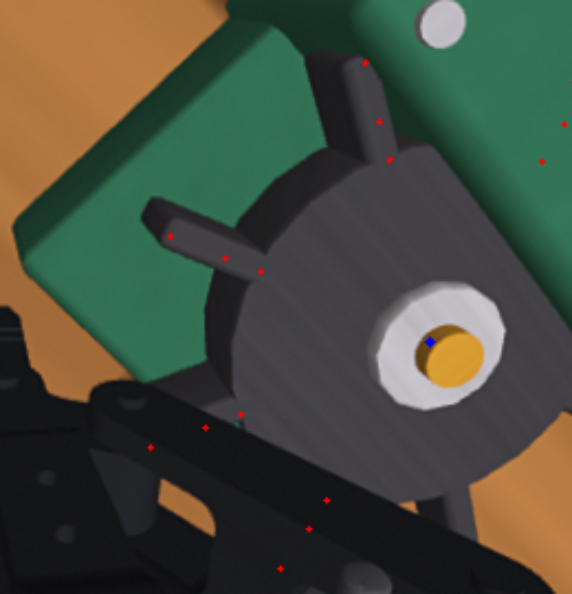

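>>> {"fn": "move_arm", "kwargs": {
  "turn": [
    [0,0,0],
    [0,0,0],
    [0,0,0],
    [0,0,0],
    [0,0,0],
    [0,0,0],
    [0,0,0],
    [0,0,0],
    [0,0,0]
  ],
  "dp": [
    [0,-0.001,-0.001],
    [0.006,0,0],
    [0.006,0,0],
    [0.006,0,0],
    [0.006,0,0],
    [0.006,0,0],
    [0.004,0,0],
    [0.002,0,0],
    [0,0,0]
  ],
  "jaw": [1,1,1,1,1,1,1,1,1]
}}

```text
clock: 6.58
tool_pos: [0.5541, 0.0587, 0.0492]
eef_rot: [-3.141, -0.0, -0.829]
ft_force: [0.5, 0.1, 0.2]
gripper_width: -0.006
```

>>> {"fn": "move_arm", "kwargs": {
  "turn": [
    [0,0,-2.5],
    [0,0,-2.5],
    [0,0,-2.5],
    [0,0,-2.5],
    [0,0,-2.5],
    [0,0,-2.5],
    [0,0,-2.5],
    [0,0,-2.5],
    [0,0,-2.5],
    [0,0,-2.5]
  ],
  "dp": [
    [0.0001,0.0028,0],
    [0,0.0028,0],
    [0.0001,0.0028,0],
    [0,0.0028,0],
    [0.0001,0.0028,0],
    [0,0.0028,0],
    [0.0001,0.0028,0],
    [0,0.0028,0],
    [0.0001,0.0028,0],
    [0.0001,0.0028,0]
  ],
  "jaw": [1,1,1,1,1,1,1,1,1,1]
}}

```text
clock: 7.82
tool_pos: [0.5385, 0.037, 0.0493]
eef_rot: [-3.139, -0.001, -0.39]
ft_force: [-0.1, 1.8, 0.0]
gripper_width: 0.003
```

>>> {"fn": "move_arm", "kwargs": {
  "turn": [
    [0,0,-2.5],
    [0,0,-2.5],
    [0,0,-2.5],
    [0,0,-2.5],
    [0,0,-2.5],
    [0,0,-2.5],
    [0,0,-2.5],
    [0,0,-2.5],
    [0,0,-2.5],
    [0,0,-2.5],
    [0,0,0],
    [0,0,0]
  ],
  "dp": [
    [0.0001,0.0028,0],
    [0,0.0028,0],
    [0.0001,0.0028,0],
    [0,0.0028,0],
    [0.0001,0.0028,0],
    [0,0.0028,0],
    [0.0001,0.0028,0],
    [0,0.0028,0],
    [0.0001,0.0028,0],
    [0.0001,0.0028,0],
    [0,0,0],
    [0,0,0]
  ],
  "jaw": [1,1,1,1,1,1,1,1,1,1,1,1]
}}

```text
clock: 9.32
tool_pos: [0.5333, 0.0088, 0.0492]
eef_rot: [-3.141, -0.001, 0.044]
ft_force: [0.0, -0.7, -0.2]
gripper_width: 0.002
```

```bash
python3 - <<'E'
from plan import *
from cell import cams
a=np.radians(182.5);plan([*(np.array([.597,.0112])+.064*np.array([np.cos(a),np.sin(a)])),.049],2.5)
im=[]
for n,(y,x) in(("top",(165,255)),("scene",(170,200))):
  s=cams.snapshot(n);im.append(cv2.resize(s["img"][y:y+75,x:x+80,::-1],None,fx=5,fy=5,interpolation=cv2.INTER_CUBIC))
cv2.imwrite("pics/c1.png",np.hstack(im))
E
```

```text
q [ 0.016  0.454 -0.194  0.922  0.     1.543] pos [0.5333 0.0088 0.0492] rpy [-3.141e+00 -1.000e-03  4.400e-02] F [ 0.  -0.7 -0.2]
shift total (tool) [-0.0003  0.0004  0.0002] turn deg [-0.01 -0.03  0.01] shift if turned first [-0.0003  0.0004  0.0002]
```

View pics/c1.png

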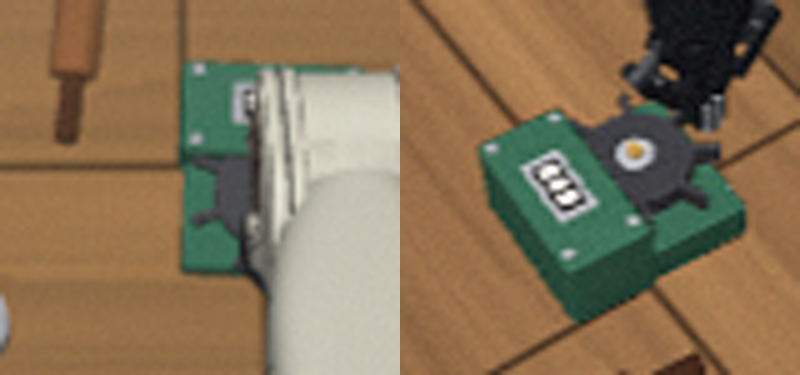

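The wheel took about 1.8 N mid-stroke and then ran free. In both views the teeth are back at their rest angles, and the stud is no longer on the left-front tooth. I'll retract and check.

>>> {"fn": "move_arm", "kwargs": {
  "turn": [
    [0,0,0],
    [0,0,0],
    [0,0,0],
    [0,0,0],
    [0,0,0],
    [0,0,0],
    [0,0,0]
  ],
  "dp": [
    [-0.004,0,0],
    [-0.008,0,0],
    [-0.008,0,0],
    [-0.008,0,0],
    [-0.008,0,0],
    [-0.008,0,0],
    [0,0,0]
  ],
  "jaw": [1,1,1,1,1,1,1]
}}

```text
clock: 10.3
tool_pos: [0.4886, 0.0066, 0.0491]
eef_rot: [-3.141, -0.0, 0.044]
ft_force: [0.5, -0.4, -0.0]
gripper_width: 0.0
```

```bash
python3 - <<'E'
from plan import *
from cell import cams
a=np.radians(132.5);plan([*(np.array([.597,.0112])+.108*np.array([np.cos(a),np.sin(a)])),.049],-47.5)
s=cams.snapshot("wrist");cv2.imwrite("pics/wrist3.png",s["img"][:,:,::-1])
H=np.array([.597,.0112,.063])
for v in(0,45,90):
  a=np.radians(157.5+v-2.5);print(v,proj(s,H+[.053*np.cos(a),.053*np.sin(a),0]).round())
E
```

```text
q [ 0.014  0.38  -0.316  0.875  0.     1.54 ] pos [0.4886 0.0066 0.0491] rpy [-3.141 -0.     0.044] F [ 0.5 -0.4 -0. ]
shift total (tool) [ 0.0391 -0.0825  0.0002] turn deg [-1.000e-02  0.000e+00  5.003e+01] shift if turned first [-0.0381 -0.083   0.0001]
0 [423. 227.]
45 [404. 310.]
90 [447. 363.]
```

View pics/wrist3.png

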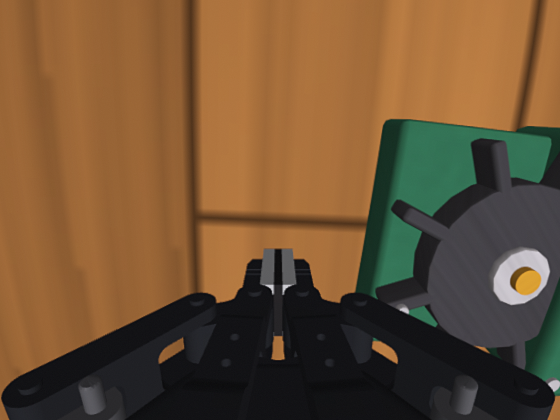

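The stud sits at px (404,310), where I predicted it for exactly one click. I'll swing back around outside the wheel for the second click.

>>> {"fn": "move_arm", "kwargs": {
  "turn": [
    [0,0,5],
    [0,0,5],
    [0,0,5],
    [0,0,5],
    [0,0,5],
    [0,0,5],
    [0,0,5],
    [0,0,5],
    [0,0,5],
    [0,0,5],
    [0,0,0]
  ],
  "dp": [
    [0.0004,-0.0094,0],
    [0.0004,-0.0094,0],
    [0.0004,-0.0094,0],
    [0.0004,-0.0094,0],
    [0.0004,-0.0094,0],
    [0.0004,-0.0094,0],
    [0.0004,-0.0094,0],
    [0.0004,-0.0094,0],
    [0.0004,-0.0094,0],
    [0.0004,-0.0094,0],
    [0,0,0]
  ],
  "jaw": [1,1,1,1,1,1,1,1,1,1,1]
}}

```text
clock: 11.72
tool_pos: [0.525, 0.0914, 0.0492]
eef_rot: [-3.14, -0.001, -0.827]
ft_force: [-0.4, 0.2, 1.1]
gripper_width: 0.004
```

```bash
python3 -c "
from plan import *
plan([.5541,.0587,.049],-47.5)"
```

```text
q [ 0.172  0.453 -0.197  0.92   0.     2.57 ] pos [0.525  0.0914 0.0492] rpy [-3.14e+00 -1.00e-03 -8.27e-01] F [-0.4  0.2  1.1]
shift total (tool) [0.0438 0.0007 0.0002] turn deg [-0.07 -0.04  0.13] shift if turned first [0.0438 0.0006 0.0002]
```

>>> {"fn": "move_arm", "kwargs": {
  "turn": [
    [0,0,0],
    [0,0,0],
    [0,0,0],
    [0,0,0],
    [0,0,0],
    [0,0,0],
    [0,0,0],
    [0,0,0],
    [0,0,0]
  ],
  "dp": [
    [0.008,0.0006,0],
    [0.008,0,0],
    [0.006,0,0],
    [0.006,0,0],
    [0.006,0,0],
    [0.006,0,0],
    [0.004,0,0],
    [0,0,0],
    [0,0,0]
  ],
  "jaw": [1,1,1,1,1,1,1,1,1]
}}

```text
clock: 12.85
tool_pos: [0.5533, 0.0582, 0.0492]
eef_rot: [-3.141, -0.0, -0.828]
ft_force: [-1.2, -0.5, 0.7]
gripper_width: -0.0
```

>>> {"fn": "move_arm", "kwargs": {
  "turn": [
    [0,0,-2.5],
    [0,0,-2.5],
    [0,0,-2.5],
    [0,0,-2.5],
    [0,0,-2.5],
    [0,0,-2.5],
    [0,0,-2.5],
    [0,0,-2.5],
    [0,0,-2.5],
    [0,0,-2.5]
  ],
  "dp": [
    [0.0001,0.0028,0],
    [0,0.0028,0],
    [0.0001,0.0028,0],
    [0,0.0028,0],
    [0.0001,0.0028,0],
    [0,0.0028,0],
    [0.0001,0.0028,0],
    [0,0.0028,0],
    [0.0001,0.0028,0],
    [0.0001,0.0028,0]
  ],
  "jaw": [1,1,1,1,1,1,1,1,1,1]
}}

```text
clock: 14.1
tool_pos: [0.538, 0.0364, 0.0493]
eef_rot: [-3.139, -0.001, -0.39]
ft_force: [2.2, 1.2, -1.1]
gripper_width: 0.002
```

>>> {"fn": "move_arm", "kwargs": {
  "turn": [
    [0,0,-2.5],
    [0,0,-2.5],
    [0,0,-2.5],
    [0,0,-2.5],
    [0,0,-2.5],
    [0,0,-2.5],
    [0,0,-2.5],
    [0,0,-2.5],
    [0,0,-2.5],
    [0,0,-2.5],
    [0,0,0],
    [0,0,0]
  ],
  "dp": [
    [0.0001,0.0028,0],
    [0,0.0028,0],
    [0.0001,0.0028,0],
    [0,0.0028,0],
    [0.0001,0.0028,0],
    [0,0.0028,0],
    [0.0001,0.0028,0],
    [0,0.0028,0],
    [0.0001,0.0028,0],
    [0.0001,0.0028,0],
    [0,0,0],
    [0,0,0]
  ],
  "jaw": [1,1,1,1,1,1,1,1,1,1,1,1]
}}

```text
clock: 15.6
tool_pos: [0.5327, 0.0082, 0.0492]
eef_rot: [-3.141, -0.001, 0.044]
ft_force: [0.6, 0.3, 0.2]
gripper_width: -0.001
```

>>> {"fn": "move_arm", "kwargs": {
  "turn": [
    [0,0,0],
    [0,0,0],
    [0,0,0],
    [0,0,0],
    [0,0,0],
    [0,0,0],
    [0,0,0],
    [0,0,0],
    [0,0,0],
    [0,0,0],
    [0,0,0],
    [0,0,0]
  ],
  "dp": [
    [-0.004,0,0],
    [-0.008,0,0],
    [-0.008,0,0],
    [-0.008,0,0],
    [-0.008,0,0],
    [-0.008,0,0],
    [0,0,-0.02],
    [0,0,-0.03],
    [0,0,-0.03],
    [0,0,-0.03],
    [0,0,-0.03],
    [0,0,0]
  ],
  "jaw": [1,1,1,1,1,1,1,1,1,1,1,1]
}}

```text
clock: 17.1
tool_pos: [0.4902, 0.0061, 0.1917]
eef_rot: [3.142, -0.006, 0.044]
ft_force: [-0.1, 0.4, -0.6]
gripper_width: 0.001
```

```bash
python3 - <<'E'
from plan import *
from cell import cams
s=cams.snapshot("wrist");cv2.imwrite("pics/wrist4.png",s["img"][:,:,::-1])
H=np.array([.597,.0112,.063])
for v in(0,45,90,135):
  a=np.radians(157.5+v-2.5);print(v,proj(s,H+[.053*np.cos(a),.053*np.sin(a),0]).round())
E
```

```text
0 [348. 171.]
45 [341. 217.]
90 [368. 250.]
135 [411. 253.]
```

View pics/wrist4.png

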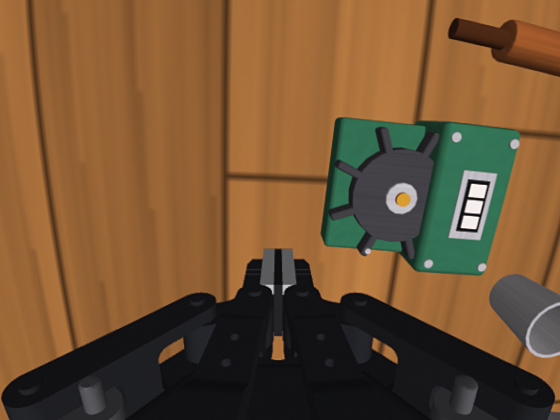

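The stud is at px (368,251), matching the two-click prediction of (368,250). The teeth are at rest and the arm is clear.

```bash
python3 -c "
from cell import bot
print(bot.hand_in())"
```

```text
the job is handed in; nothing more can be done
None
```

I pushed the click wheel on by two clicks, one for each of the two yellow bread stacks on the steel tray, and handed the job in. The jar on the tray, the bread and bowl on the board, and the look-alikes were not counted.

- **Wheel position:** after each click the wrist camera showed the stud at its predicted spot. After the second it was at pixel (368,251), against (368,250) predicted for 90 degrees.
- **Push force:** the highest force read at the end of any move was about 2.5 N. I did not record the peaks during the strokes.
- **Finish:** the gripper ended about 13 cm above the wheel and clear of it, at about 17 s. I saw nothing else touched or moved, but I took no full-scene picture at the end to confirm it.
- **What disagreed:**
  - The cameras measured the stud at a radius of about 55 mm rather than 50 mm, and the hub estimates differed by 2–3 mm. Both were within the gap's clearance.
  - The first wrist turn ran joint 6 up to its range limit (read 3.141 rad against a limit of 3.14), so the arm did not fully reach that pose. The next move brought it back well inside its range.

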